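# Let off the strap winch

### The arm

A 7-joint arm with a two-finger parallel gripper is mounted at the origin on a cart in front of the work surface, level with it; the furniture and walls round the work are solid. World frame = base frame: x ahead of the robot, y to its left, z up, the work surface at z = 0. Lengths are in m, angles in rad, forces in N, time in s.
With the tool pointing down it reaches from about 0.425 to 0.875 m from the base axis. Payload 8.4 kg.
Tool frame: the origin (TCP) lies on the mounting face of the last link; the fingertips stand 173 mm ahead of it and the grasp point (between the pads) lies 155 mm ahead of it; y points along the fingers, z is the direction in which the jaws open and shut, and the axes are right-handed (so a half turn about y gives the same grasp; the last joint's range is limited). The gripper opens to 85 mm and grips with 20 to 120 N. Pads are 22 mm wide; open, the fingers measure 114 mm over their backs; the gripper's body (76 mm by 85 mm) begins 54 mm behind the grasp point. The pads swing forward as they close: fully open they stand 13 mm farther back than shut.
Start: joints at [-1.228, 0.333, 0.04, 1.465, -0.013, 1.343, -0.059], TCP at [0.278, 0.588, 0.405] pointing down, gripper open.
Joint ranges: [-2.58, 2.58], [-0.38, 2.09], [-1.3, 1.39], [0.25, 2.4], [-1.5, 4.64], [0.08, 2.09], [-2.65, 2.65]. Speed limits (rad/s): [2.22, 2.22, 2.79, 2.79, 3.14, 3.14, 3.14].

### API

Orientations are given as a rotation vector (axis times angle).
In Python, from cell import robot gives the robot as it stands.
- The arm moves only by the shell command python3 -m handwheel 'ROWS'. ROWS is JSON, a list that holds one entry, the list of rows, each a list of 7 numbers: the shift along the tool's x, y, z scaled (see below), then the turn, a rotation vector about the tool's x, y, z scaled (see below), then the closure, from 0 (fully open) to 1 (shut). In form: [[[tx, ty, tz, wx, wy, wz, jaw], ...]]. A call has 1 to 12 rows; each row is the pose to reach, as a shift and turn from the pose commanded when the call began, along the tool's axes at that moment; what a row does not reach only later rows make up. The controller multiplies each number of a shift by 0.15 m and each number of a turn by 0.5 rad. A row lasts 1/10 s, in which the tool goes at most 50 mm and 8.59 degrees, less where a joint would pass 70% of its speed; a pose out of reach is approached as far as the arm can. A call with a number of a shift or a turn outside -1 to 1 is refused whole. A call with a gripper value outside its range is refused whole. The fingers move at their own pace and stop on an object; the grip force is fixed at half the most. Time passes only in rows, so rows that repeat a pose let the fingers close. It gives the time, the measured TCP pose, the force and the opening at its end, in the units of the state.
- robot.observe(): the state, without advancing time (a new reading comes with each control period).
- robot.camera(name): name is "scene" or "top" or "wrist"; returns the picture (420x560x3 uint8, red, green, blue); there is no depth.
- robot.camera_model(name): a dict with "mtx" (3x3 intrinsics, pixels), "R" (3x3) and "t" (3): a world point X has camera coordinates R X + t; the wrist camera has in their place "T_tool_cam" (4x4, takes a point from camera to tool coordinates, whose origin is the TCP and whose axes are the tool frame's). Camera axes: x right, y down, z forward; pixel columns grow to the right and rows downward; lengths in m; the calibration is good to about 2 mm. A picture is of the moment at which its call begins: read the wrist's pose just before it. camera_model takes no time and is no camera call.
- robot.finish_job(): hands the job in, once; it reports no verdict.
The state is a dict: "time_s": time; "qpos": joint angles; "joint_vel": joint speeds; "joint_torque": joint torques, N m; "ee_pos": TCP position; "tool_rot": TCP orientation; "wrist_force": force on the tool from outside, world axes, zero at the start; "torque": the same for the moment, N m; "opening": finger opening in m.
Only numpy, scipy, OpenCV 4.12 (cv2) and the standard library are available. Lean on these libraries where they do the work, as an engineer would, in place of code of your own. Each camera call takes 0.05 s, during which the arm holds its last target. There are 200 camera calls.

### The job

Two flat strap winches are bolted to the bench. Let off the larger one so that a strap can be threaded: swing its holding pawl well clear of the ratchet teeth and leave it out, and only then turn the crank backwards (clockwise seen from above) until the crank arm comes up to the stop post. Leave the smaller winch as it is.

Things in the scene. Friction and masses are not known exactly. Their poses are not given: they have to be found in the camera images.
- winch: The larger winch: a grey base plate 173 x 155 mm, 10 mm thick, fixed on the bench, with a steel ratchet wheel (8 saw teeth, 120 mm over the tips, at z 18-30 mm) lying flat on it under a small drum with an 80 mm flange (top at z 60 mm). Origin on the wheel's upright axle, at the plate's underside; z up. In this frame the pawl's upright pivot is at (66, 66) mm and the stop post (12 mm thick, top at z 70 mm) at (-70, 14) mm
- winch_wheel (a joint): Angle of the larger winch's wheel, drum and crank about the upright axle, rad, growing counter-clockwise seen from above. 0 = crank arm against the stop post (arm points along the winch's -x; hard stop). It starts near 1.4; while the pawl is in the teeth it can go back no farther than 1.25. The wheel turns stiffly (about 0.08 N m) and stays where it is left
- winch_pawl (a joint): Angle of the larger winch's pawl about its upright pivot, rad. 0 = in the teeth (start), grows clockwise seen from above as it swings out; the nose is clear of the teeth from about 0.25, hard stop at 0.8. The pivot is stiff (about 0.1 N m), no spring: it stays where it is left
- winch_knob (a point): Crank knob of the larger winch: black upright round post 20 mm thick at the end of the crank arm, 75 mm from the axle, standing from z 72 to 112 mm above the arm (arm 14 mm wide, top at z 70 mm). This point is on its centre line, 16 mm below its top
- winch_pin (a point): Finger pin of the larger winch's pawl: upright steel round pin 14 mm thick on the pawl's tail, 45 mm from the pawl's pivot, standing free from z 30 to 92 mm. This point is on its centre line, 17 mm below its top. At pawl angle 0 it lies at (92, 103) mm in the winch's frame, so from the pivot its direction is 55 degrees from the winch's x axis
- small_winch_knob (a point): Crank knob of the smaller winch (same design, two thirds the size: base 114 x 102 mm, knob top at z 78 mm, knob 50 mm from the axle); to be left alone
- small_winch_pin (a point): Finger pin of the smaller winch's pawl (top at z 64 mm); to be left alone

How it is judged:
On the way, in this order (a step that is already met when the one before it is completed fails the run):
1. the larger winch's pawl is swung clear of the teeth, the crank not yet turned back (value of joint winch_pawl above 0.35 rad and distance of winch_knob from where it was at the start of the episode below 0.035 m), for 0.2 s.
2. the crank is turned back to the stop post (value of joint winch_wheel below 0.17 rad), for 0.2 s.
At the end, for the whole second after the job is handed in: The larger winch's crank is at rest within 0.17 rad (10 degrees) of the stop post and its pawl is swung out by more than 0.35 rad (20 degrees) (value of joint winch_pawl above 0.35 rad and value of joint winch_wheel below 0.17 rad and velocity of joint winch_wheel between -0.05 and 0.05 rad/s); the robot touches nothing.
It fails at once if the larger winch's crank turned more than 35 mm either way with its pawl still in the teeth (value of joint winch_pawl below 0.2 rad and distance of winch_knob from where it was at the start of the episode above 0.035 m).
It fails at once if the smaller winch's crank or pawl moved by more than 20 mm (distance of any of small_winch_knob, small_winch_pin from where it was at the start of the episode above 0.02 m).
It also fails if it takes over 48 s, if anything falls off the work surface, if the arm or the gripper's body presses on something with over 40 N, if the wrist force passes 120 N, or if a joint passes its speed limit or range.

## Working session

There is one attempt and no reset: what is moved stays moved. The work goes in short steps, Python scripts to look and compute and a shell command to move; the robot and the scene stay as the last step left them, time stands still between calls to the robot, and variables do not carry over. Pictures are saved under pics/ and viewed, about 8 in all and at most 12, crops included, and the job is handed in when it is done.

```bash
mkdir -p pics; ls; python3 - <<'E'
from cell import robot
import cv2,numpy as np
s=robot.observe();print(s['time_s'],s['ee_pos'],s['tool_rot'],s['opening'])
for n in("top","scene"):
    m=robot.camera_model(n);print(n,{k:np.round(v,4).tolist() for k,v in m.items()})
    cv2.imwrite(f'pics/{n}0.png',cv2.cvtColor(robot.camera(n),cv2.COLOR_RGB2BGR))
print(robot.camera_model("wrist"))
E
```

```text
pics
0.0 [0.27786343 0.58741794 0.40382625] [-1.54448917  0.34675235 -0.34636643] 0.08573927691337413
top {'mtx': [[380.483, 0.0, 281.3039], [0.0, 380.483, 209.5307], [0.0, 0.0, 1.0]], 'R': [[-0.0099, -0.9999, -0.0129], [-0.9894, 0.0116, -0.1448], [0.145, 0.0113, -0.9894]], 't': [-0.1098, 0.5085, 0.9437]}
scene {'mtx': [[408.1287, 0.0, 278.69], [0.0, 408.1287, 213.1792], [0.0, 0.0, 1.0]], 'R': [[0.488, -0.8728, 0.0024], [-0.5547, -0.3122, -0.7712], [0.6739, 0.375, -0.6365]], 't': [-0.3671, 0.323, 0.6345]}
{'mtx': array([[342.56352162,   0.        , 283.60957028],
       [  0.        , 342.56352162, 204.56370543],
       [  0.        ,   0.        ,   1.        ]]), 'T_tool_cam': array([[ 2.27536710e-04,  9.53491594e-01,  3.01419524e-01,
        -7.67375106e-02],
       [-9.86041089e-04, -3.01419171e-01,  9.53491222e-01,
         3.03530466e-02],
       [ 9.99999488e-01, -5.14166291e-04,  8.71597963e-04,
        -9.59152404e-04],
       [ 0.00000000e+00,  0.00000000e+00,  0.00000000e+00,
         1.00000000e+00]])}
```

View pics/top0.png

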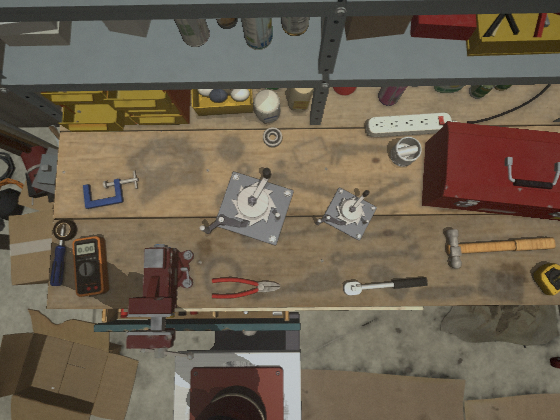

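View pics/scene0.png

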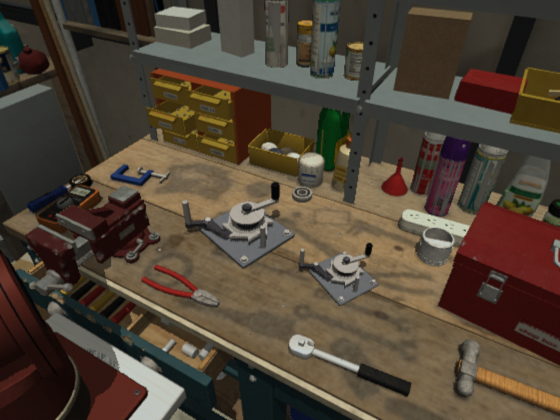

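The larger winch is at about (254,205) in top and (246,222) in scene; the smaller is at (350,210) and (345,272). I'll enlarge both views of the larger one.

```bash
python3 - <<'E'
import cv2,numpy as np
a=cv2.imread('pics/top0.png')[155:255,190:310];b=cv2.imread('pics/scene0.png')[170:280,170:310]
a=cv2.resize(a,(480,400),interpolation=cv2.INTER_CUBIC)
b=cv2.resize(b,None,fx=4,fy=4,interpolation=cv2.INTER_CUBIC)
# stacked within 800x600: scale
b=cv2.resize(b[:, :],(400,314));a=cv2.resize(a,(400,333))
cv2.imwrite('pics/crop.png',np.hstack([a[:314],b]))
E
```

```text
(no output)
```

View pics/crop.png

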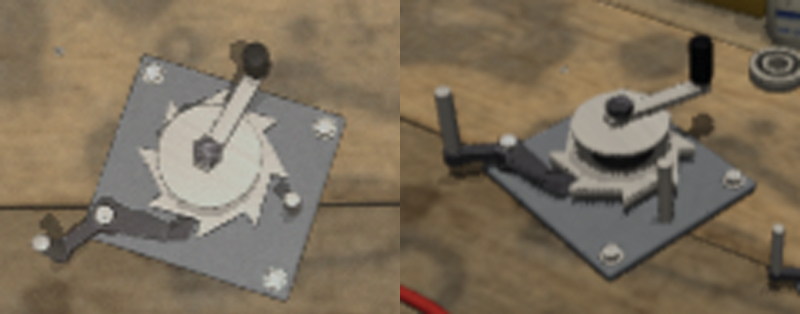

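In top: pin top at (202,228), pivot (221,219), post top (277,215), hub (252,200), knob top (267,172). In scene: pin top (185,202), knob top (276,184), post top (262,229).

```bash
cat > h.py <<'E'
from cell import robot
import cv2,numpy as np
from scipy.spatial.transform import Rotation as Ro
def ray(n,uv):
    m=robot.camera_model(n)
    d=np.linalg.inv(m['mtx'])@np.array([*uv,1.])
    if 'R' in m: R=np.array(m['R']);return -R.T@m['t'],R.T@d
    s=robot.observe();T=m['T_tool_cam'];Rt=Ro.from_rotvec(s['tool_rot']).as_matrix()
    return Rt@T[:3,3]+s['ee_pos'],Rt@T[:3,:3]@d
def onz(n,uv,z):
    o,d=ray(n,uv);return o+d*(z-o[2])/d[2]
def tri(u,v):
    (o,d),(p,e)=ray('top',u),ray('scene',v)
    k=np.linalg.lstsq(np.c_[d,-e],p-o,rcond=None)[0]
    return (o+d*k[0]+p+e*k[1])/2,np.linalg.norm(o+d*k[0]-p-e*k[1])
E
python3 - <<'E'
from h import *
T=dict(pin=(202,227.6,.092),piv=(221.2,219.2,.03),post=(277.3,215,.07),hub=(252.1,200,.075),knob=(267.1,172.1,.112))
S=dict(pin=(184.7,202.2),piv=(207.8,219.4),post=(262.4,228.8),hub=(247,206.4),knob=(275.7,184))
P={}
for k,(u,v,z) in T.items():
    P[k]=onz('top',(u,v),z);print(k,P[k].round(4),onz('scene',S[k],z).round(4),*tri((u,v),S[k]))
M=dict(pin=(92,103),piv=(66,66),post=(-70,14),hub=(0,0))
A=np.array([M[k] for k in M])/1e3;B=np.array([(P[k][:2]+onz('scene',S[k],T[k][2])[:2])/2 for k in M])
a=A-A.mean(0);b=B-B.mean(0)
th=np.arctan2((a[:,0]*b[:,1]-a[:,1]*b[:,0]).sum(),(a*b).sum())
R=np.array([[np.cos(th),-np.sin(th)],[np.sin(th),np.cos(th)]]);t=B.mean(0)-R@A.mean(0)
print('th',th,'t',t,'res mm',((A@R.T+t-B)*1e3).round(1).tolist())
for k,p in dict(pin=(92,103),piv=(66,66),post=(-70,14)).items():print(k,R@np.array(p)/1e3+t)
kb=(P['knob'][:2]-t)@R;print('knob local',kb,np.arctan2(kb[1],kb[0])-np.pi)
s=robot.observe();print(Ro.from_rotvec(s['tool_rot']).as_matrix().round(3))
E
```

```text
pin [0.4573 0.0762 0.092 ] [0.4562 0.0752 0.092 ] [0.4574138  0.07647356 0.09066167] 8.719978420774837e-05
piv [0.4848 0.0406 0.03  ] [0.4891 0.0443 0.03  ] [0.48403372 0.03962863 0.03573773] 9.755784978430795e-05
post [ 0.4888 -0.1056  0.07  ] [ 0.4857 -0.1088  0.07  ] [ 0.48959644 -0.1058734   0.06558964] 0.0008344475371752909
hub [ 0.5264 -0.0434  0.075 ] [ 0.5293 -0.042   0.075 ] [ 0.52605739 -0.04391132  0.07800076] 0.0005226705621473337
knob [ 0.5878 -0.0828  0.112 ] [ 0.5924 -0.0813  0.112 ] [ 0.58719838 -0.08354575  0.11588564] 0.0012496476707353377
th 1.235941083378048 t [ 0.5256701  -0.04376627] res mm [[1.9, 1.3], [-1.9, -2.2], [2.2, 2.0], [-2.2, -1.1]]
pin [0.45862512 0.076973  ]
piv [0.48502562 0.0402577 ]
post [ 0.48944342 -0.10527746]
knob local [-0.01648454 -0.07152674] -4.938900645567072
[[ 0.904 -0.001  0.428]
 [-0.428 -0.001  0.904]
 [ 0.    -1.    -0.001]]
```

```bash
cat > p.py <<'E'
from h import *
def plan(*tg):
    """targets (x,y,z_tcp,jaw dir deg): tool pointing straight down; prints scaled rows"""
    s=robot.observe();R0=Ro.from_rotvec(s['tool_rot'])
    print('t',s['time_s'],'pos',np.round(s['ee_pos'],4),'dir',np.degrees(np.arctan2(*R0.as_matrix()[[1,0],2])).round(1),'F',np.round(s['wrist_force'],1),'open',round(s['opening'],4))
    for x,y,z,a in tg:
        a=np.radians(a);Z=np.array([np.cos(a),np.sin(a),0]);Y=np.array([0,0,-1.]);
        R=Ro.from_matrix(np.c_[np.cross(Y,Z),Y,Z])
        print(np.round(np.r_[R0.inv().apply(np.array([x,y,z])-s['ee_pos'])/.15,(R0.inv()*R).as_rotvec()/.5],3).tolist())
E
python3 - <<'E'
from p import *
plan((.336,.425,.40,50),(.395,.26,.38,36),(.459,.077,.32,36))
E
```

```text
t 0.1 pos [0.2778 0.5875 0.4039] dir 64.7 F [-0.2 -0.8  0.7] open 0.0852
[0.814, 0.027, -0.813, 0.003, 0.513, 0.001]
[1.639, 0.162, -1.639, 0.003, 1.001, 0.001]
[2.547, 0.563, -2.559, 0.003, 1.001, 0.001]
```

```bash
python3 -m handwheel '[[[1,0,-1,0,0.5,0,0],[1,0,-1,0,0.5,0,0],[1,0,-1,0,0.5,0,0],[1,0,-1,0,0.5,0,0],[1,0,-1,0,0.5,0,0],[1,0,-1,0,0.5,0,0],[1,0,-1,0,0.5,0,0],[1,0,-1,0,0.5,0,0]]]'; python3 - <<'E'
from p import *
plan((.395,.23,.38,36),(.459,.077,.36,36))
E
```

```text
time_s: 0.9
ee_pos: [0.3484, 0.3894, 0.4044]
tool_rot: [-1.503, 0.54, -0.539]
wrist_force: [0.0, 0.1, -0.1]
opening: 0.0853
t 0.9 pos [0.3484 0.3894 0.4044] dir 50.5 F [ 0.   0.1 -0.1] open 0.0853
[0.915, 0.163, -0.622, 0.001, 0.506, -0.0]
[1.893, 0.296, -1.138, 0.001, 0.506, -0.0]
```

```bash
python3 -m handwheel '[[[0.95,0.15,-0.57,0,0.5,0,0],[0.95,0.15,-0.57,0,0.5,0,0],[0.95,0.15,-0.57,0,0.5,0,0],[0.95,0.15,-0.57,0,0.5,0,0],[0.95,0.15,-0.57,0,0.5,0,0],[0.95,0.15,-0.57,0,0.5,0,0],[0.95,0.15,-0.57,0,0.5,0,0]]]'; python3 - <<'E'
from p import *
plan((.459,.077,.36,36))
E
```

```text
time_s: 1.6
ee_pos: [0.404, 0.233, 0.3822]
tool_rot: [-1.444, 0.732, -0.732]
wrist_force: [0.7, 0.1, 0.0]
opening: 0.0855
t 1.6 pos [0.404  0.233  0.3822] dir 36.2 F [0.7 0.1 0. ] open 0.0855
[1.056, 0.148, -0.318, 0.0, 0.007, 0.0]
```

```bash
python3 -m handwheel '[[[1,0.15,-0.32,0,0,0,0.4],[1,0.15,-0.32,0,0,0,0.4],[1,0.15,-0.32,0,0,0,0.4],[1,0.15,-0.32,0,0,0,0.4],[1,0.15,-0.32,0,0,0,0.4],[1,0.15,-0.32,0,0,0,0.4],[1,0.15,-0.32,0,0,0,0.4]]]'; python3 - <<'E'
from p import *
plan((.459,.077,.30,36),(.459,.077,.235,36))
m=robot.camera_model('wrist');s=robot.observe()
T=m['T_tool_cam'];Rt=Ro.from_rotvec(s['tool_rot']).as_matrix()
im=cv2.cvtColor(robot.camera('wrist'),cv2.COLOR_RGB2BGR)
for X in [(.459,.077,.092),(.485,.040,.03)]:
    c=T[:3,:3].T@(Rt.T@(np.array(X)-s['ee_pos'])-T[:3,3]);q=m['mtx']@c;print(q[:2]/q[2])
cv2.imwrite('pics/w1.png',im)
E
```

```text
time_s: 2.3
ee_pos: [0.4537, 0.0838, 0.3599]
tool_rot: [-1.444, 0.732, -0.732]
wrist_force: [0.6, -0.5, 0.4]
opening: 0.0515
t 2.3 pos [0.4537 0.0838 0.3599] dir 36.2 F [ 0.6 -0.5  0.4] open 0.0515
[0.057, 0.399, 0.002, -0.0, 0.008, -0.0]
[0.057, 0.832, 0.002, -0.0, 0.008, -0.0]
[284.57309819 217.48411964]
[283.33925926 240.39345799]
```

View pics/w1.png

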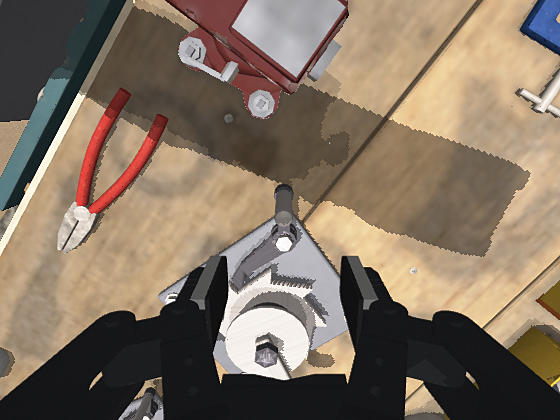

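The pin's bright top is at (284,218), just where the estimate predicts (284.6,217.5). The pivot at (285,243) fits too. I'm descending around the pin.

```bash
python3 -m handwheel '[[[0.057,0.1,0,0,0,0,0.4],[0.057,0.3,0,0,0,0,0.4],[0.057,0.5,0,0,0,0,0.4],[0.057,0.7,0,0,0,0,0.4],[0.057,0.9,0,0,0,0,0.4],[0.057,0.9,0,0,0,0,0.4]]]'; python3 - <<'E'
from p import *
P=np.array([.485,.0403])
# pad behind pin: lag = half opening(26mm)-7mm pin radius; overshoot so that the pin reaches th
plan()
L=[]
for th in (0,.15,.3,.45,.6,.68):
    a=np.radians(125.8)-th; n=a-np.pi/2
    c=P+.045*np.array([np.cos(a),np.sin(a)])+.0185*np.array([np.cos(n),np.sin(n)])
    L.append((*c,.225,np.degrees(n)))
plan(*L)
E
```

```text
time_s: 2.95
ee_pos: [0.4573, 0.0754, 0.2218]
tool_rot: [-1.449, 0.737, -0.731]
wrist_force: [-1.2, -0.4, 0.2]
opening: 0.0513
t 2.95 pos [0.4573 0.0754 0.2218] dir 36.2 F [-1.2 -0.4  0.2] open 0.0513
t 2.95 pos [0.4573 0.0754 0.2218] dir 36.2 F [-1.2 -0.4  0.2] open 0.0513
[-0.001, -0.022, 0.136, 0.012, 0.012, -0.002]
[0.021, -0.023, 0.179, 0.012, 0.312, -0.001]
[0.049, -0.023, 0.219, 0.012, 0.612, -0.001]
[0.083, -0.023, 0.254, 0.013, 0.912, 0.0]
[0.122, -0.023, 0.283, 0.013, 1.212, 0.001]
[0.144, -0.024, 0.296, 0.013, 1.372, 0.002]
```

```bash
python3 -m handwheel '[[[0,0,0.07,0,0,0,0.4],[0,0,0.136,0,0,0,0.4],[0.01,0,0.158,0,0.15,0,0.4],[0.02,0,0.18,0,0.3,0,0.4],[0.035,0,0.2,0,0.45,0,0.4],[0.05,0,0.22,0,0.6,0,0.4],[0.065,0,0.237,0,0.75,0,0.4],[0.083,0,0.254,0,0.9,0,0.4],[0.1,0,0.27,0,1,0,0.4],[0.122,0,0.285,0,1,0,0.4],[0.14,0,0.295,0,1,0,0.4],[0.14,0,0.295,0,1,0,0.4]]]'; python3 - <<'E'
from p import *
plan()
im=cv2.cvtColor(robot.camera('top'),cv2.COLOR_RGB2BGR)[140:260,170:400]
iw=cv2.cvtColor(robot.camera('wrist'),cv2.COLOR_RGB2BGR)
cv2.imwrite('pics/t2.png',np.hstack([cv2.resize(iw,(400,300)),cv2.resize(im,(400,209),interpolation=3)[:].copy() if 0 else cv2.copyMakeBorder(cv2.resize(im,(400,209)),0,91,0,0,0)]))
E
```

```text
time_s: 4.15
ee_pos: [0.508, 0.0839, 0.2253]
tool_rot: [-1.267, 1.112, -1.113]
wrist_force: [-0.6, -0.8, -0.0]
opening: 0.0511
t 4.15 pos [0.508  0.0839 0.2253] dir 7.5 F [-0.6 -0.8 -0. ] open 0.0511
```

View pics/t2.png

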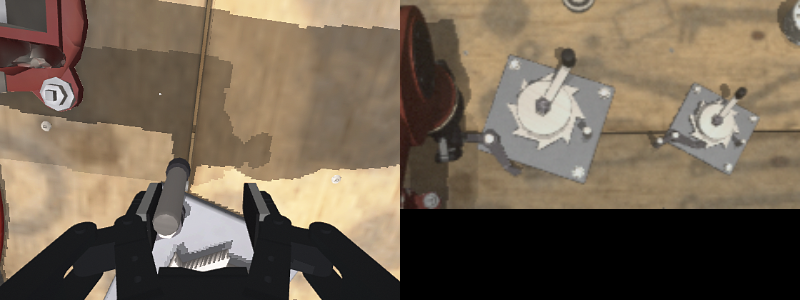

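The pin (wrist crop, about (168,220)) rests against the left pad and the pawl nose is off the wheel. Implied pawl angle is about 0.74. I'll back off and lift.

```bash
python3 -m handwheel '[[[0,0,-0.05,0,0,0,0.4],[0,0,-0.05,0,0,0,0.4],[0,-0.3,-0.05,0,0,0,0.4],[0,-0.6,-0.05,0,0,0,0.4],[0,-0.7,-0.05,0,0,0,0.4],[0,-0.7,-0.05,0,0,0,0.4]]]'; python3 - <<'E'
from p import *
plan((.545,.0,.32,35),(.588,-.083,.32,58))
E
```

```text
time_s: 4.85
ee_pos: [0.5004, 0.0827, 0.3324]
tool_rot: [-1.262, 1.111, -1.114]
wrist_force: [0.6, -0.4, -0.3]
opening: 0.0511
t 4.85 pos [0.5004 0.0827 0.3324] dir 7.4 F [ 0.6 -0.4 -0.3] open 0.0511
[0.585, 0.083, 0.223, -0.01, -0.963, -0.002]
[1.171, 0.083, 0.436, -0.011, -1.766, 0.001]
```

```bash
python3 -m handwheel '[[[1,0,0.4,0,-1,0,0.4],[1,0,0.4,0,-1,0,0.4],[1,0,0.4,0,-1,0,0.4],[1,0,0.4,0,-1,0,0.4],[1,0,0.4,0,-1,0,0.4],[1,0,0.4,0,-1,0,0.4]]]'; python3 - <<'E'
from p import *
plan((.588,-.083,.33,58))
E
```

```text
time_s: 5.45
ee_pos: [0.5782, -0.0594, 0.3284]
tool_rot: [-1.444, 0.739, -0.736]
wrist_force: [-0.5, 1.6, 1.1]
opening: 0.0512
t 5.45 pos [ 0.5782 -0.0594  0.3284] dir 35.8 F [-0.5  1.6  1.1] open 0.0512
[0.166, -0.011, -0.039, 0.004, -0.773, -0.002]
```

```bash
python3 -m handwheel '[[[0.166,0,-0.04,0,-0.77,0,0.4],[0.166,0,-0.04,0,-0.77,0,0.4],[0.166,0,-0.04,0,-0.77,0,0.4],[0.166,0,-0.04,0,-0.77,0,0.4],[0.166,0,-0.04,0,-0.77,0,0.4]]]'; python3 - <<'E'
from p import *
plan((.588,-.083,.251,58))
m=robot.camera_model('wrist');s=robot.observe()
T=m['T_tool_cam'];Rt=Ro.from_rotvec(s['tool_rot']).as_matrix()
im=cv2.cvtColor(robot.camera('wrist'),cv2.COLOR_RGB2BGR)
for X in [(.588,-.083,.112),(.5257,-.0438,.075),(.49,.0815,.092)]:
    c=T[:3,:3].T@(Rt.T@(np.array(X)-s['ee_pos'])-T[:3,3]);q=m['mtx']@c;print(q[:2]/q[2])
cv2.imwrite('pics/w3.png',im)
E
```

```text
time_s: 5.95
ee_pos: [0.5881, -0.0807, 0.3293]
tool_rot: [-1.526, 0.438, -0.437]
wrist_force: [-0.5, -0.3, 0.2]
opening: 0.0516
t 5.95 pos [ 0.5881 -0.0807  0.3293] dir 58.0 F [-0.5 -0.3  0.2] open 0.0516
[0.008, 0.522, -0.013, -0.0, -0.0, -0.002]
[281.52074835 235.14841071]
[281.8944601  103.65695828]
[457.65633544 -99.09173156]
```

View pics/w3.png

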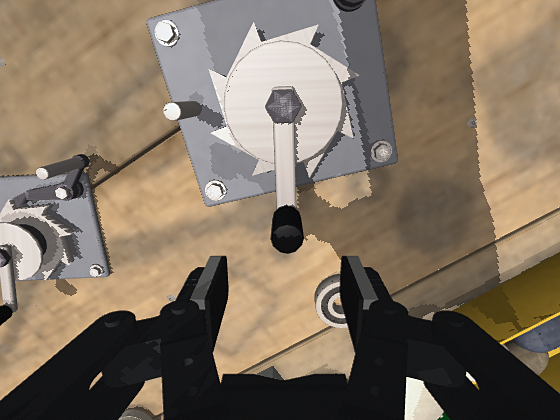

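The knob top is at (287,235) against a predicted (281.5,235), about 3 mm off and well inside the 51 mm opening. The hub is at (285,103), and the post at (180,110) is clear of the arm. Next I'll descend.

```bash
python3 -m handwheel '[[[0.008,0.2,0.01,0,0,0,0.4],[0.008,0.35,0.01,0,0,0,0.4],[0.008,0.5,0.01,0,0,0,0.4],[0.008,0.52,0.01,0,0,0,0.4],[0.008,0.52,0.01,0,0,0,0.4]]]'; python3 - <<'E'
from p import *
A=np.array([.5257,-.0438]);L=[]
for w in (1.36,1.2,1.05,.9,.75,.6,.45,.3,.15,.04):
    a=1.236+np.pi+w; n=a-np.pi/2
    c=A+.075*np.array([np.cos(a),np.sin(a)])+.0157*np.array([np.cos(n),np.sin(n)])
    L.append((*c,.251,np.degrees(n)+180))
plan(*L)
E
```

```text
time_s: 6.5
ee_pos: [0.59, -0.081, 0.2516]
tool_rot: [-1.527, 0.438, -0.436]
wrist_force: [1.2, 0.3, 0.3]
opening: 0.0513
t 6.5 pos [ 0.59   -0.081   0.2516] dir 58.1 F [1.2 0.3 0.3] open 0.0513
[0.006, 0.004, -0.115, 0.002, -0.024, -0.002]
[-0.016, 0.004, -0.194, 0.002, 0.296, -0.002]
[-0.048, 0.004, -0.263, 0.002, 0.596, -0.002]
[-0.089, 0.004, -0.327, 0.002, 0.896, -0.001]
[-0.14, 0.004, -0.384, 0.002, 1.196, -0.001]
[-0.199, 0.004, -0.433, 0.002, 1.496, -0.001]
[-0.265, 0.004, -0.473, 0.002, 1.796, -0.001]
[-0.336, 0.004, -0.502, 0.002, 2.096, -0.001]
[-0.41, 0.004, -0.52, 0.002, 2.396, -0.001]
[-0.466, 0.004, -0.526, 0.002, 2.616, -0.0]
```

Contact-free descent. Now the first half of the arc, to a wheel angle of about 0.85.

```bash
python3 -m handwheel '[[[0.005,0,-0.06,0,0,0,0.4],[0.005,0,-0.115,0,0,0,0.4],[-0.005,0,-0.155,0,0.15,0,0.4],[-0.016,0,-0.194,0,0.3,0,0.4],[-0.032,0,-0.23,0,0.45,0,0.4],[-0.048,0,-0.263,0,0.6,0,0.4],[-0.068,0,-0.295,0,0.75,0,0.4],[-0.089,0,-0.327,0,0.9,0,0.4],[-0.105,0,-0.345,0,1,0,0.4],[-0.105,0,-0.345,0,1,0,0.4]]]'; python3 - <<'E'
from p import *
A=np.array([.5257,-.0438]);L=[]
for w in (.85,.75,.6,.45,.35,.3,.15,.04):
    a=1.236+np.pi+w; n=a-np.pi/2
    c=A+.075*np.array([np.cos(a),np.sin(a)])+.0157*np.array([np.cos(n),np.sin(n)])
    L.append((*c,.251,np.degrees(n)+180))
plan(*L)
E
```

```text
time_s: 7.5
ee_pos: [0.549, -0.118, 0.2527]
tool_rot: [-1.408, 0.824, -0.825]
wrist_force: [-1.1, -0.5, -0.8]
opening: 0.0514
t 7.5 pos [ 0.549  -0.118   0.2527] dir 29.3 F [-1.1 -0.5 -0.8] open 0.0514
[-0.007, 0.011, 0.004, -0.003, -0.007, 0.001]
[-0.02, 0.011, -0.046, -0.003, 0.193, 0.001]
[-0.048, 0.011, -0.117, -0.003, 0.493, 0.001]
[-0.086, 0.011, -0.183, -0.003, 0.793, 0.0]
[-0.117, 0.011, -0.224, -0.003, 0.993, 0.0]
[-0.134, 0.011, -0.243, -0.003, 1.093, 0.0]
[-0.191, 0.011, -0.294, -0.003, 1.393, 0.0]
[-0.237, 0.011, -0.327, -0.003, 1.613, -0.0]
```

```bash
python3 -m handwheel '[[[-0.02,0.01,-0.046,0,0.2,0,0.4],[-0.034,0.01,-0.082,0,0.35,0,0.4],[-0.048,0.01,-0.117,0,0.5,0,0.4],[-0.067,0.01,-0.15,0,0.65,0,0.4],[-0.086,0.01,-0.183,0,0.8,0,0.4],[-0.117,0.01,-0.224,0,1,0,0.4],[-0.117,0.01,-0.224,0,1,0,0.4]]]'; python3 - <<'E'
from p import *
A=np.array([.5257,-.0438]);L=[]
for w in (.35,.25,.15,.05):
    a=1.236+np.pi+w; n=a-np.pi/2
    c=A+.075*np.array([np.cos(a),np.sin(a)])+.0157*np.array([np.cos(n),np.sin(n)])
    L.append((*c,.252,np.degrees(n)+180))
plan(*L)
cv2.imwrite('pics/w4.png',cv2.cvtColor(robot.camera('wrist'),cv2.COLOR_RGB2BGR))
E
```

```text
time_s: 8.2
ee_pos: [0.5111, -0.1186, 0.2507]
tool_rot: [-1.215, 1.199, -1.199]
wrist_force: [0.0, -0.8, 0.3]
opening: 0.0514
t 8.2 pos [ 0.5111 -0.1186  0.2507] dir 0.8 F [ 0.  -0.8  0.3] open 0.0514
[0.003, -0.009, 0.001, -0.001, -0.004, -0.001]
[-0.01, -0.009, -0.049, -0.001, 0.196, -0.001]
[-0.028, -0.009, -0.097, -0.001, 0.396, -0.001]
[-0.05, -0.009, -0.143, -0.001, 0.596, -0.001]
```

View pics/w4.png

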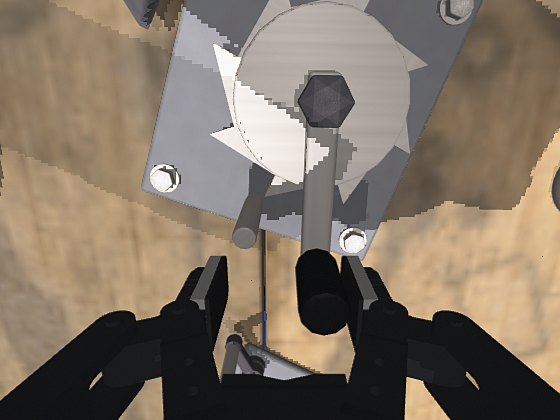

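The knob at (322,300) is held by the right pad; the post is ahead at (245,237), lower than the fingertips. I'll finish the arc.

```bash
python3 -m handwheel '[[[-0.003,-0.01,-0.025,0,0.1,0,0.4],[-0.01,-0.01,-0.05,0,0.2,0,0.4],[-0.018,-0.01,-0.073,0,0.3,0,0.4],[-0.028,-0.01,-0.097,0,0.4,0,0.4],[-0.038,-0.01,-0.12,0,0.5,0,0.4],[-0.05,-0.01,-0.143,0,0.6,0,0.4],[-0.05,-0.01,-0.143,0,0.6,0,0.4],[-0.05,-0.01,-0.143,0,0.6,0,0.4]]]'; python3 - <<'E'
from p import *
plan()
cv2.imwrite('pics/w5.png',cv2.cvtColor(robot.camera('wrist'),cv2.COLOR_RGB2BGR))
E
```

```text
time_s: 9.05
ee_pos: [0.4902, -0.1111, 0.2519]
tool_rot: [-1.062, 1.414, -1.414]
wrist_force: [0.7, -0.2, 0.5]
opening: 0.051
t 9.05 pos [ 0.4902 -0.1111  0.2519] dir -16.2 F [ 0.7 -0.2  0.5] open 0.051
```

View pics/w5.png

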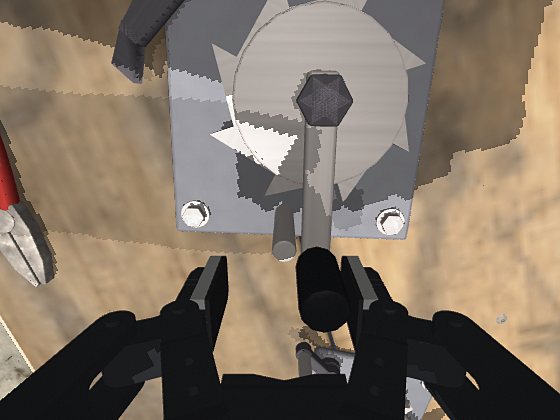

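The gap between arm and post (image x from about 295 to 303) is about 4 mm, or 0.06 rad. I'll nudge 3 mm more, then back off and lift.

```bash
python3 -m handwheel '[[[0,0,-0.01,0,0,0,0.4],[-0.003,0,-0.02,0,0.05,0,0.4],[-0.003,0,-0.02,0,0.05,0,0.4],[-0.003,0,-0.02,0,0.05,0,0.4]]]'; python3 -m handwheel '[[[0,0,-0.03,0,0,0,0.4],[0,0,-0.03,0,0,0,0.4]]]' ; python3 - <<'E'
from p import *
plan()
E
```

```text
time_s: 9.5
ee_pos: [0.4878, -0.1099, 0.252]
tool_rot: [-1.044, 1.433, -1.436]
wrist_force: [4.7, -1.6, -3.2]
opening: 0.0511
time_s: 9.7
ee_pos: [0.4859, -0.1092, 0.2531]
tool_rot: [-1.039, 1.425, -1.442]
wrist_force: [22.9, -8.9, -15.7]
opening: 0.0513
t 9.7 pos [ 0.4859 -0.1092  0.2531] dir -17.8 F [ 22.9  -8.9 -15.7] open 0.0513
```

The force shows the arm is firmly at the stop. Now release and lift.

```bash
python3 -m handwheel '[[[0,0,0.05,0,0,0,0.4],[0,0,0.1,0,0,0,0.4],[0,0,0.1,0,0,0,0.4],[0,-0.3,0.1,0,0,0,0.4],[0,-0.6,0.1,0,0,0,0.4],[0,-0.9,0.1,0,0,0,0.4],[0,-0.9,0.1,0,0,0,0.4]]]'; python3 -m handwheel '[[[-1,0,0,0,0,0,0.4],[-1,0,0,0,0,0,0.4],[-1,0,0,0,0,0,0.4],[-1,0,0,0,0,0,0.4],[-1,0,0,0,0,0,0.4],[-1,0,0,0,0,0,0.4],[-1,0,0,0,0,0,0.4]]]'; python3 - <<'E'
from p import *
plan()
a=cv2.cvtColor(robot.camera('top'),cv2.COLOR_RGB2BGR)[150:255,190:390]
b=cv2.cvtColor(robot.camera('scene'),cv2.COLOR_RGB2BGR)[150:310,160:400]
cv2.imwrite('pics/e.png',np.hstack([cv2.copyMakeBorder(cv2.resize(a,(400,210),interpolation=2),0,57,0,0,0),cv2.resize(b,(400,267),interpolation=2)]))
E
```

```text
time_s: 10.4
ee_pos: [0.4983, -0.1141, 0.3918]
tool_rot: [-1.038, 1.431, -1.437]
wrist_force: [-0.2, -0.2, -0.6]
opening: 0.0513
time_s: 11.1
ee_pos: [0.5428, 0.0282, 0.3867]
tool_rot: [-1.044, 1.437, -1.436]
wrist_force: [-0.2, 0.4, -0.1]
opening: 0.0513
t 11.1 pos [0.5428 0.0282 0.3867] dir -18.0 F [-0.2  0.4 -0.1] open 0.0513
```

View pics/e.png

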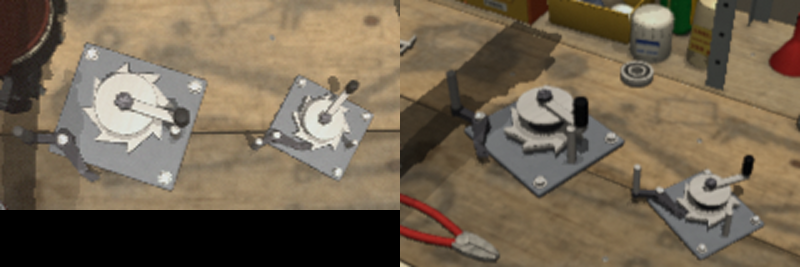

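The crank now lies at the post, with the knob at (178,116) in the left crop. The pawl is swung out, with its pin at (18,133), and the small winch looks unchanged. A numeric check comes before handing in.

```bash
python3 - <<'E'
from h import *
p=onz('top',(190+18/2,150+133/2),.092)[:2]-[.485,.0403];k=onz('top',(190+178/2,150+116/2),.112)[:2]-[.5257,-.0438]
pa=np.radians(125.8)-np.arctan2(p[1],p[0]);w=(np.arctan2(k[1],k[0])-1.236-np.pi+np.pi)%(2*np.pi)-np.pi
print('pawl',pa,np.linalg.norm(p),'wheel',w,np.linalg.norm(k))
if pa>.45 and abs(w)<.12: robot.finish_job();print('handed in')
E
```

```text
pawl 0.6109408588584695 0.04377148100471142 wheel -0.032321799715123944 0.07172350762749756
the job is handed in; nothing more can be done
handed in
```

The larger winch is let off and the job is handed in at about 11 s of the 48 s allowed. I pushed its pawl out of the teeth with the half-open jaws around the finger pin. I then swept the crank knob clockwise until the arm met the stop post, and lifted clear.

Last checks, from the final pictures:
- **Pawl:** it reads about 0.61 rad, above the 0.35 needed. The gripper pose during the push had implied about 0.74, so these disagree by about 0.13 rad, but both are well clear.
- **Wheel:** it reads about -0.03 rad, which is at the stop within measuring error.
- **Sizes:** pin and knob radii came out at 43.8 mm and 71.7 mm, against 45 mm and 75 mm given.
- **Smaller winch:** it looks unmoved, judged by eye only.
- **Gripper:** free of contact, with wrist force near zero.

My last nudge of the crank was firmer than needed and pressed the arm on the stop post with about 29 N at the wrist. That is within the limits.

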